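Power the lamp tester and hold a globe lamp down in its sprung ring

TASK

Add spare cells from the green mat to the one in the battery tray so that exactly three cells stand upright in it, and leave the other spares where they are. Then take the white globe lamp by its metal cap, set it globe down in the sprung steel ring and gently press it straight down until the top of the ring is level with the rim of the orange collar; the program finishes while still gripping the lamp and holding it pressed there. Leave the amber lamp, the screwdriver, the metal spool and the green jar where they are.

Things in the scene. Friction and masses are not known exactly. Their poses are not given: they have to be found in the camera images.
- lamp: White globe lamp, 75 g, standing cap up on the cardboard mat, left or right of the amber one (axes 90 mm apart). Origin: centre of its flat underside (28 mm across), z up its axis. Globe: ball 60 mm across, centre 26.5 mm up. Neck from 46 to 62 mm up tapers 46 to 29 mm; above it the metal cap to grip, 27 mm across (threads 28), 62 to 90 mm up; black stud to 93 mm.
- amber_lamp: Lamp of the same shape and size with an orange-amber globe, on the same mat; a bystander. Origin as for the white lamp.
- lamp_mat: Cardboard mat, 100 x 160 x 4 mm, fixed; origin at the centre of its underside, long side along its y. The two lamps stand on it.
- cradle: Lamp tester, fixed: grey base 110 x 110 x 30 mm carrying an orange collar (100 mm outer, 86 mm inner diameter) whose rim is 60 mm above the bench, and inside it the sprung steel ring. Origin: centre of its underside, z up; the ring and collar are centred over it.
- ring (a joint): How far the sprung steel ring is pressed straight down, m: 0 at rest, 0.018 at its stop. At rest its top is 70 mm above the bench, 10 mm proud of the orange collar's rim; at 0.010 it is level with the rim. It starts to move at about 2 N, takes about 8 N at 0.010 and 13 N at the stop, and springs back.
- ring_top (a point): Centre of the ring's top face; moves with the ring. Ring: 72 mm outer, 44 mm inner diameter, 14 mm thick. The lamp's globe seats on the ring's inner edge with the lamp's origin 6 mm below this point.
- dock: Battery tray of the tester, fixed: grey housing 80 x 170 x 30 mm (x, y, z) with an open black tray on top, copper floor; tray inside 50 mm along x by 150 mm along y, walls 4 mm thick, wall tops 52 mm above the bench. Origin: centre of its underside, z up.
- dock_floor (a point): Centre of the battery tray's inner floor, 34 mm above the bench; axes as the tray's (y along its length). Walls rise 18 mm above this floor.
- cell0: Battery cell that already stands in the tray at the start, anywhere along it. Like the other cells.
- cell_mat: Green mat, 130 x 130 x 4 mm, fixed; origin at the centre of its underside. The four spare cells stand on it in a 2 by 2 square of about 68 mm pitch along its axes.
- cell1: Battery cell standing upright on the green mat: cylinder of 26 mm diameter and 46 mm height with a nub 11 mm across to 50 mm; blue with a brass top, about 65 g. Origin: centre of its underside, z up.
- cell2: Battery cell standing upright on the green mat: cylinder of 26 mm diameter and 46 mm height with a nub 11 mm across to 50 mm; blue with a brass top, about 65 g. Origin: centre of its underside, z up.
- cell3: Battery cell standing upright on the green mat: cylinder of 26 mm diameter and 46 mm height with a nub 11 mm across to 50 mm; blue with a brass top, about 65 g. Origin: centre of its underside, z up.
- cell4: Battery cell standing upright on the green mat: cylinder of 26 mm diameter and 46 mm height with a nub 11 mm across to 50 mm; blue with a brass top, about 65 g. Origin: centre of its underside, z up.
- jar: Bystander: closed green glass jar, 56 mm diameter, 70 mm tall. Origin: centre of underside.
- spool: Bystander: copper-coloured metal spool, 54 mm diameter, 40 mm tall, standing. Origin: centre of underside.
- screwdriver: Bystander: screwdriver lying on the bench in the middle, 160 mm long along its x. Origin: under the middle of it.

How it is judged:
By the outcome, as a careful person would: the job done as asked, in the order asked, and still so for the second after the job is handed in, while the arm keeps its last pose, push and grip.
It also fails if it takes over 70 s, if anything falls off the work surface, if the arm or the gripper's body presses on something with over 40 N, if the wrist force passes 120 N, or if a joint passes its speed limit or range.

ROBOT

A 7-joint arm with a two-finger parallel gripper is mounted at the origin on the work surface. World frame = base frame: x ahead of the robot, y to its left, z up, the work surface at z = 0. Lengths are in m, angles in rad, forces in N, time in s.
With the tool pointing down it reaches from about 0.425 to 1.025 m from the base axis. Payload 3.6 kg.
Tool frame: the origin (TCP) lies on the centre line of the jaws, within the pads' length; the fingertips stand 19 mm ahead of it and the grasp point (between the pads) is the TCP; z points along the fingers, y is the line along which they close (so a half turn about z gives the same grasp; the last joint's range is limited). The gripper opens to 85 mm and grips with 20 to 120 N. Pads are 22 mm wide; open, the fingers measure 114 mm over their backs; the gripper's body (76 mm by 85 mm) begins 54 mm behind the grasp point. The pads swing forward as they close: fully open they stand 13 mm farther back than shut.
Start: joints at [-1.208, 0.591, 0.048, 1.609, -0.033, 0.943, -0.034], TCP at [0.319, 0.651, 0.25] pointing down, gripper open.
Joint ranges: [-2.69, 2.69], [-0.47, 2.24], [-1.27, 1.36], [0.19, 2.51], [-1.53, 4.68], [0.08, 2.07], [-3.09, 3.09]. Speed limits (rad/s): [2.57, 2.57, 3.14, 3.14, 3.14, 3.14, 3.14].

INTERFACE

Orientations are given as a unit quaternion [x, y, z, w].
In Python, from rig import * gives the robot as it stands.
- The arm moves only by the tool drive_tool, never from a script. Its argument "series" is a list of rows, each an object with "rot": the turn, a rotation vector about the tool's x, y, z in units of 6 degrees (1.0 is 6 degrees), a list of three; "linear": the shift along the tool's x, y, z in units of 30 mm (1.0 is 30 mm), a list of three; "claw": the finger opening in mm, from 0 to 85.4. A call has 1 to 10 rows; each row shifts and turns the commanded pose from where the row before left it, along the tool's axes as they then stand; what a row does not reach is not made up. A row lasts 1/12 s, in which the tool goes at most 41.7 mm and 7.16 degrees, less where a joint would pass 70% of its speed; a pose out of reach is approached as far as the arm can. A call is refused whole if a number of a shift passes 1 or a number of a turn 1, either way. A call with a gripper value outside its range is refused whole. The fingers move at their own pace and stop on an object; the grip force is fixed at half the most. Time passes only in rows, so rows that do not move let the fingers close. It gives the time, the measured TCP pose, the force, the opening and the grip force at its end, in the units of the state.
- observe(): the state, without advancing time (a new reading comes with each control period).
- snapshot(name): name is "scene" or "top" or "wrist"; returns (picture, depth): 420x560x3 uint8, red, green, blue; 420x560 float32, m along the optical axis (not along the pixel's ray), 0 where there is no reading.
- camera_model(name): a dict with "fx", "fy", "cx", "cy" (pixels), "k1" (the pictures are not rectified: a ray, as slopes to the right and down, at radius r is drawn at 1 + k1 r^2 times it, then the intrinsics apply), "R" (3x3) and "t" (3): a world point X has camera coordinates R X + t. Camera axes: x right, y down, z forward; pixel columns grow to the right and rows downward; lengths in m; the calibration is good to about 2 mm. A picture is of the moment at which its call begins: read the wrist's pose just before it. camera_model takes no time and is no camera call; for the wrist camera it gives the pose at the moment of the call.
- job_done(): hands the job in; it is judged then, once.
The state is a dict: "clock": time; "joint_positions": joint angles; "joint_vel": joint speeds; "joint_efforts": joint torques, N m; "tcp_pos": TCP position; "orientation": TCP orientation; "ft_force": force on the tool from outside, world axes, zero at the start; "ft_torque": the same for the moment, N m; "grip_width": finger opening in m; "grip_force": force on a finger pad.
Only numpy, scipy, OpenCV 4.12 (cv2) and the standard library are available. Lean on these libraries where they do the work, as an engineer would, in place of code of your own. Each camera call takes 0.05 s, during which the arm holds its last target. There are 200 camera calls.

## Working session

There is one attempt and no reset: what is moved stays moved. The work goes in short steps, Python scripts to look and compute and a tool call to move; the robot and the scene stay as the last step left them, time stands still between calls to the robot, and variables do not carry over. Pictures are saved under pics/ and viewed, at most 10 in all, crops included, and the job is handed in when it is done.

Besides the shell and the picture viewer there is one more tool, called by a JSON object that holds its "api" and its "payload". drive_tool: Moves the arm, as the interface text tells. Its arguments: {"type":"object","properties":{"series":{"type":"array"}},"required":["series"]}

```bash
mkdir -p pics; python3 - <<'E'
from rig import *
import cv2,numpy as np
s=observe();print(s['clock'],s['tcp_pos'],s['orientation'],s['grip_width'],s['ft_force'])
for n in ['top','scene']:
    m=camera_model(n);p,d=snapshot(n);print(n,m)
    cv2.imwrite(f'pics/{n}0.png',p[:,:,::-1]);np.savez(f'{n}0.npz',p=p,d=d,**{k:np.array(v) for k,v in m.items()})
E
```

```text
0.0 [0.3187399  0.6502716  0.24913123] [ 2.25857245e-01  9.74159729e-01 -1.13602785e-03 -1.92477356e-04] 0.08554018948427512 [-0.1773951  -0.42349409  0.20426948]
top {'fx': 389.80288219690436, 'fy': 389.80288219690436, 'cx': 286.7690469208514, 'cy': 202.82388435013482, 'k1': -0.03800912267266053, 'R': array([[-0.02146963, -0.99971666, -0.01027907],
       [-0.99349208,  0.02248403, -0.11166001],
       [ 0.11185948,  0.00781487, -0.9936933 ]]), 't': array([0.03462455, 0.54825861, 0.83911856])}
scene {'fx': 390.1747886227223, 'fy': 390.1747886227223, 'cx': 285.3949533251048, 'cy': 205.5582983844019, 'k1': -0.045614346763506404, 'R': array([[ 0.81736596,  0.57597984,  0.01265332],
       [ 0.42141709, -0.58276349, -0.69483405],
       [-0.39283652,  0.57326602, -0.71905879]]), 't': array([-0.44912852, -0.18731855,  1.01498501])}
```

View pics/top0.png

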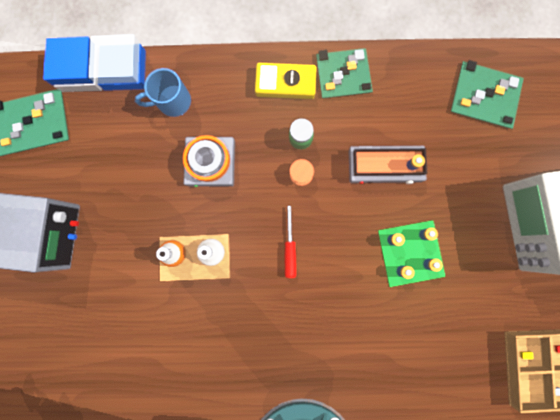

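View pics/scene0.png

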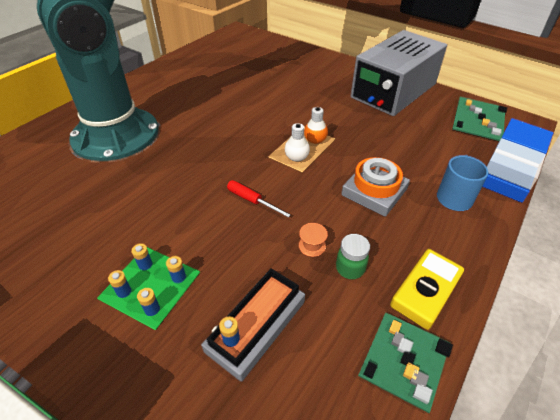

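The top view shows the white lamp cap at about (205,247) and the amber one at (162,254). The cradle is at (207,157), and the tray at (388,164) holds cell0 at (418,160). The spare cells are at (398,239), (431,234), (407,272) and (435,265). The scene view agrees with this layout.

```bash
cat > h.py <<'E'
import numpy as np,cv2
def cloud(d,m):
    H,W=d.shape;K=np.array([[m['fx'],0,m['cx']],[0,m['fy'],m['cy']],[0,0,1]],float)
    v,u=np.mgrid[:H,:W]
    r=cv2.undistortPoints(np.stack([u,v],-1).reshape(-1,1,2).astype(float),K,np.array([float(m['k1']),0,0,0])).reshape(H,W,2)
    P=np.dstack([r*d[...,None],d])
    return (P-np.array(m['t']))@np.array(m['R'])   # R^T(P-t)
E
python3 - <<'E'
from h import *
for n in ['top','scene']:
    z=np.load(n+'0.npz');m={k:z[k] for k in z};d=z['d'];X=cloud(d,m);p=z['p'].astype(int)
    print(n,'bench z',np.median(X[...,2][(d>0)&(abs(X[...,2])<.02)]))
    def comps(lo,hi,extra=True,mn=6):
        k=((X[...,2]>lo)&(X[...,2]<hi)&(d>0)&(X[...,0]<.85)&(X[...,0]>.3)&(abs(X[...,1])<.5)&extra).astype(np.uint8)
        c,l=cv2.connectedComponents(k)
        for i in range(1,c):
            q=X[l==i]
            if len(q)>=mn:
                ctr,wh,a=cv2.minAreaRect((q[:,:2]*1000).astype(np.float32))
                print('  n',len(q),'mean',q.mean(0).round(4),'rect',np.round(ctr,1),np.round(wh,1),round(a,1))
    print('cell tops');comps(.044,.060)
    print('dock/cell0 tops');comps(.074,.09)
    print('caps');comps(.088,.105,mn=3)
    print('lamp ring/jar .064-.073');comps(.064,.073)
    g=(p[...,1]>p[...,0]+60)&(p[...,1]>p[...,2]+40)
    print('green mat');comps(-.002,.012,g,100)
    print('rim');comps(.055,.064,(p[...,0]>p[...,2]+80))
    print('dock walls');comps(.047,.056,p.max(2)<90)
E
```

```text
top bench z 0.001191009834659548
cell tops
  n 128 mean [0.8361 0.4034 0.0533] rect [835.  407.2] [15.6 99.1] 8.1
  n 122 mean [0.8279 0.3065 0.0522] rect [823.4 302. ] [31.3 70.7] 38.6
  n 46 mean [0.8363 0.4795 0.0531] rect [836.2 481.2] [ 4.5 36.1] 5.4
  n 110 mean [0.7796 0.2678 0.0523] rect [784.2 271.7] [28.9 75.9] 36.8
  n 14 mean [0.7841 0.3542 0.0511] rect [784.8 353.9] [4.3 8.7] 60.6
  n 56 mean [ 0.6867 -0.0096  0.049 ] rect [690.  -10.6] [47.2 18.8] 83.7
  n 110 mean [0.6699 0.2216 0.0545] rect [666.9 217.4] [45.5 89.4] 43.7
  n 6 mean [0.6678 0.1544 0.0552] rect [668.  153.5] [7.4 4.8] 56.9
  n 488 mean [ 0.6354 -0.2045  0.0516] rect [ 635.1 -208.2] [160.4  58.1] 89.3
  n 86 mean [0.6194 0.17   0.0532] rect [623.5 171.3] [20.9 80. ] 45.8
  n 27 mean [ 0.6232 -0.2519  0.0514] rect [ 624.4 -253.4] [23.3  9.8] 32.1
  n 321 mean [ 0.5028 -0.486   0.0515] rect [ 506.1 -487.7] [152.8  17.8] 1.3
  n 116 mean [ 0.4728 -0.2875  0.0511] rect [ 472.8 -288. ] [24.3 23. ] 3.3
  n 124 mean [ 0.4631 -0.2155  0.0512] rect [ 463.1 -215.6] [25.4 24.8] 56.8
  n 241 mean [0.4433 0.2694 0.05
[... 6295 characters left out ...]
 n 138 mean [0.8081 0.2567 0.0687] rect [808.6 263.8] [77.5 33.1] 4.4
  n 465 mean [ 0.7073 -0.0154  0.0712] rect [706.8 -12.7] [49.5 47.6] 50.3
  n 46 mean [ 0.6367 -0.2664  0.0686] rect [ 636.1 -265.9] [23.7  8.6] 45.8
green mat
  n 3039 mean [ 0.4401 -0.2634  0.0061] rect [ 432.8 -257.3] [130.3 129.6] 9.2
rim
  n 348 mean [0.6577 0.1812 0.0608] rect [652.3 196.3] [95.9 96.4] 25.6
dock walls
  n 916 mean [ 0.6381 -0.2104  0.0526] rect [ 636.  -207.6] [159.5  59.4] 89.2
  n 11 mean [ 0.6416 -0.257   0.0527] rect [ 641.4 -256.8] [1.4 8. ] 11.6
  n 10 mean [ 0.4055 -0.491   0.0505] rect [ 405.8 -491.6] [ 2.5 12.4] 10.2
  n 65 mean [ 0.4399 -0.4885  0.0506] rect [ 440.9 -487.8] [13.  14.7] 2.9
```

{"api": "drive_tool", "payload": {"series": [{"rot":[0,0,1],"linear":[-1,0,0],"claw":50},{"rot":[0,0,1],"linear":[-1,0,0],"claw":50},{"rot":[0,0,1],"linear":[-1,0,0],"claw":50},{"rot":[0,0,1],"linear":[-1,0,0],"claw":50},{"rot":[0,0,1],"linear":[-1,0,0],"claw":50},{"rot":[0,0,1],"linear":[-1,0,0],"claw":50},{"rot":[0,0,1],"linear":[-1,0,0],"claw":50},{"rot":[0,0,1],"linear":[-1,0,0],"claw":50},{"rot":[0,0,1],"linear":[-1,0,0],"claw":50},{"rot":[0,0,1],"linear":[-1,0,0],"claw":50}]}}

```text
clock: 0.93
tcp_pos: [0.492, 0.42, 0.2499]
orientation: [0.685, 0.729, -0.0, 0.0]
ft_force: [0.8, 0.7, -0.0]
grip_width: 0.05
grip_force: 0.0
```

{"api": "drive_tool", "payload": {"series": [{"rot":[0,0,0.6],"linear":[-1,0,0],"claw":50},{"rot":[0,0,0],"linear":[-1,0,0],"claw":50},{"rot":[0,0,0],"linear":[-1,0,0],"claw":50},{"rot":[0,0,0],"linear":[-1,0,0],"claw":50},{"rot":[0,0,0],"linear":[-1,0,0],"claw":50},{"rot":[0,0,0],"linear":[-1,0,0],"claw":50},{"rot":[0,0,0],"linear":[-1,0,0],"claw":50},{"rot":[0,0,0],"linear":[-1,0,0],"claw":50},{"rot":[0,0,0],"linear":[-1,0,0],"claw":50},{"rot":[0,0,0],"linear":[-1,0,0],"claw":50}]}}

```text
clock: 1.77
tcp_pos: [0.494, 0.1204, 0.2501]
orientation: [0.705, 0.709, -0.0, -0.0]
ft_force: [-0.2, -0.0, 0.3]
grip_width: 0.0499
grip_force: 0.0
```

{"api": "drive_tool", "payload": {"series": [{"rot":[0,0,0],"linear":[-1,0,0],"claw":50},{"rot":[0,0,0],"linear":[-1,0,0],"claw":50},{"rot":[0,0,0],"linear":[-1,0,0],"claw":50},{"rot":[0,0,0],"linear":[-1,0,0.4],"claw":50},{"rot":[0,0,0],"linear":[-1,0,0.4],"claw":50},{"rot":[0,0,0],"linear":[-1,0,0.4],"claw":50},{"rot":[0,0,0],"linear":[-1,0,0.4],"claw":50},{"rot":[0,0,0],"linear":[-1,0,0.4],"claw":50},{"rot":[0,0,0],"linear":[-1,0,0],"claw":50},{"rot":[0,0,0],"linear":[-1,0,0],"claw":50}]}}

```text
clock: 2.6
tcp_pos: [0.495, -0.1793, 0.1892]
orientation: [0.705, 0.709, -0.001, -0.001]
ft_force: [0.4, 0.1, 0.1]
grip_width: 0.0501
grip_force: 0.0
```

{"api": "drive_tool", "payload": {"series": [{"rot":[0,0,0],"linear":[-1,-0.2,0],"claw":50},{"rot":[0,0,0],"linear":[-1,-0.2,0],"claw":50},{"rot":[0,0,0],"linear":[-1,-0.2,0],"claw":50},{"rot":[0,0,0.05],"linear":[-0.63,-0.13,0],"claw":50},{"rot":[0,0,0],"linear":[0,0,0],"claw":50}]}}

```text
clock: 3.02
tcp_pos: [0.4728, -0.293, 0.1906]
orientation: [0.71, 0.704, -0.001, 0.001]
ft_force: [-0.3, -0.6, 0.5]
grip_width: 0.05
grip_force: 0.0
```

```bash
cat > look.py <<'E'
from rig import *
from h import *
import sys
def look(name,tag):
    s=observe();m=camera_model(name);p,d=snapshot(name)
    cv2.imwrite(f'pics/{tag}.png',p[:,:,::-1])
    X=cloud(d,m);X[d<=0]=np.nan
    print('tcp',s['tcp_pos'].round(4) if hasattr(s['tcp_pos'],'round') else s['tcp_pos'],'t',s['clock'],'F',np.round(s['ft_force'],1),'w',round(s['grip_width'],4));return p,X
def comps(X,lo,hi,box,mn=30):
    x0,x1,y0,y1=box
    k=((X[...,2]>lo)&(X[...,2]<hi)&(X[...,0]>x0)&(X[...,0]<x1)&(X[...,1]>y0)&(X[...,1]<y1)).astype(np.uint8)
    c,l=cv2.connectedComponents(k)
    for i in range(1,c):
        q=X[l==i]
        if len(q)>=mn:
            ctr,r=cv2.minEnclosingCircle((q[:,:2]*1000).astype(np.float32))
            v,u=np.nonzero(l==i);print('  n',len(q),'z',q[:,2].mean().round(4),'circ',np.round(ctr,1),round(r,1),'px',u.mean().round(),v.mean().round())
E
python3 - <<'E'
from look import *
p,X=look('wrist','w1')
comps(X,.044,.06,(.3,.6,-.4,-.1))
E
```

```text
tcp [ 0.4728 -0.293   0.1906] t 3.0167 F [-0.3 -0.6  0.5] w 0.05
  n 1192 z 0.0519 circ [ 459.8 -216.5] 13.1 px 259.0 92.0
  n 1189 z 0.0516 circ [ 389.6 -233.7] 13.4 px 158.0 120.0
  n 1047 z 0.0516 circ [ 470.4 -289.6] 13.2 px 275.0 196.0
  n 1029 z 0.0515 circ [ 404.1 -295.3] 13.4 px 185.0 204.0
```

View pics/w1.png

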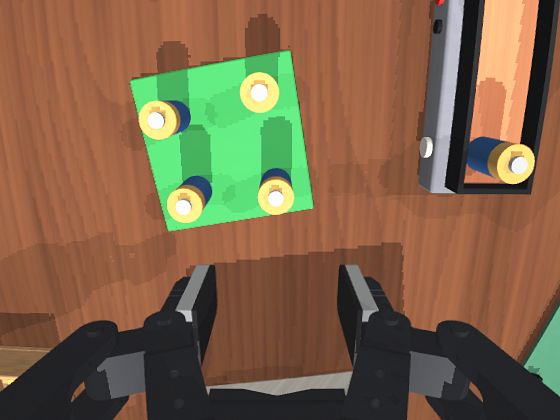

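The wrist view shows spare A at (275,196) and B at (259,92), with cell0 in the tray at (515,163). This agrees with the map to about 3 mm.

{"api": "drive_tool", "payload": {"series": [{"rot":[0,0,0],"linear":[0.12,-0.03,1],"claw":50},{"rot":[0,0,0],"linear":[0,0,1],"claw":50},{"rot":[0,0,0],"linear":[0,0,1],"claw":50},{"rot":[0,0,0],"linear":[0,0,1],"claw":50},{"rot":[0,0,0],"linear":[0,0,0.6],"claw":50},{"rot":[0,0,0],"linear":[0,0,0.26],"claw":50},{"rot":[0,0,0],"linear":[0,0,0],"claw":50}]}}

```text
clock: 3.65
tcp_pos: [0.4731, -0.2815, 0.0427]
orientation: [0.707, 0.708, -0.0, -0.002]
ft_force: [-0.2, -0.3, 0.3]
grip_width: 0.0501
grip_force: 0.0
```

{"api": "drive_tool", "payload": {"series": [{"rot":[0,0,0],"linear":[0,0,0],"claw":20},{"rot":[0,0,0],"linear":[0,0,0],"claw":20},{"rot":[0,0,0],"linear":[0,0,0],"claw":20},{"rot":[0,0,0],"linear":[0,0,0],"claw":20},{"rot":[0,0,0],"linear":[0,0,0],"claw":20},{"rot":[0,0,0],"linear":[0,0,0],"claw":20}]}}

```text
clock: 4.15
tcp_pos: [0.4746, -0.2839, 0.0458]
orientation: [0.707, 0.707, 0.0, 0.001]
ft_force: [0.1, 1.0, 7.3]
grip_width: 0.024
grip_force: 59.3
```

{"api": "drive_tool", "payload": {"series": [{"rot":[0,0,0],"linear":[0,0,-0.5],"claw":20},{"rot":[0,0,0],"linear":[0,0,-0.9],"claw":20},{"rot":[0,0,0],"linear":[0,0,-0.9],"claw":20},{"rot":[0,0,0],"linear":[0,0,-0.7],"claw":20},{"rot":[0,0,0],"linear":[0,0,0],"claw":20},{"rot":[0,0,0],"linear":[0,0,0],"claw":20}]}}

```text
clock: 4.65
tcp_pos: [0.4746, -0.2838, 0.1359]
orientation: [0.707, 0.707, 0.001, 0.002]
ft_force: [0.7, 0.3, -0.8]
grip_width: 0.0241
grip_force: 59.0
```

```bash
python3 - <<'E'
from look import *
s=observe();print(s['orientation'],s['grip_force'])
p,X=look('wrist','w2')
comps(X,.044,.06,(.3,.7,-.4,-.1));print('high');comps(X,.09,.2,(.42,.53,-.35,-.2),20)
E
```

```text
[7.07120262e-01 7.07091460e-01 5.80679430e-04 1.50500375e-03] 58.980692625045776
tcp [ 0.4746 -0.2838  0.1359] t 4.65 F [ 0.7  0.3 -0.8] w 0.0241
  n 5060 z 0.0509 circ [ 625.8 -221.9] 69.4 px 514.0 139.0
  n 1827 z 0.0518 circ [ 460.  -216.7] 13.0 px 252.0 109.0
  n 1816 z 0.0515 circ [ 389.7 -233.7] 13.4 px 128.0 141.0
  n 1504 z 0.0513 circ [ 403.8 -295. ] 13.3 px 162.0 243.0
high
  n 42666 z 0.172 circ [ 475.  -272.6] 55.0 px 279.0 353.0
```

View pics/w2.png

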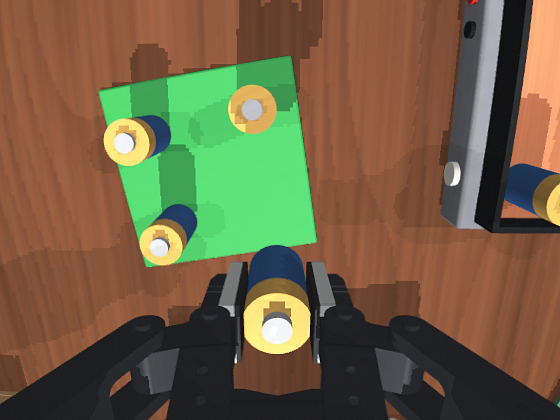

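The cell is held upright between the fingers, with its top at (277,325). I'll measure its offset from the TCP.

```bash
python3 - <<'E'
from look import *
p,X=look('wrist','w3')
q=X[270:360,235:320].reshape(-1,3);c=p[270:360,235:320].reshape(-1,3).astype(int)
k=(c[:,0]>150)&(c[:,0]>c[:,2]+50);b=q[k];zt=np.nanpercentile(b[:,2],[5,50,95]);print(zt,k.sum())
t=b[b[:,2]>zt[1]-.006];print(cv2.minEnclosingCircle((t[:,:2]*1000).astype(np.float32)))
E
```

```text
tcp [ 0.4738 -0.2833  0.1347] t 4.7 F [-0.5  0.7 -1.4] w 0.0241
[0.1389412  0.13988355 0.14079864] 2561
((472.1355895996094, -289.60528564453125), 13.674612045288086)
```

{"api": "drive_tool", "payload": {"series": [{"rot":[0,0,0],"linear":[0.46,0.9,0],"claw":20},{"rot":[0,0,0],"linear":[0.46,0.9,0],"claw":20},{"rot":[0,0,0],"linear":[0.46,0.9,0],"claw":20},{"rot":[0,0,0],"linear":[0.46,0.9,0],"claw":20},{"rot":[0,0,0],"linear":[0.46,0.9,0],"claw":20},{"rot":[0,0,0],"linear":[0.46,0.93,0],"claw":20},{"rot":[0,0,0],"linear":[0,0,0],"claw":20},{"rot":[0,0,0],"linear":[0,0,0],"claw":20}]}}

```text
clock: 5.42
tcp_pos: [0.638, -0.198, 0.1323]
orientation: [0.706, 0.709, -0.0, -0.001]
ft_force: [-1.2, -0.3, -0.8]
grip_width: 0.0238
grip_force: 59.1
```

{"api": "drive_tool", "payload": {"series": [{"rot":[0,0,0],"linear":[-0.06,-0.03,0.6],"claw":20},{"rot":[0,0,0],"linear":[0,0,0.6],"claw":20},{"rot":[0,0,0],"linear":[0,0,0.4],"claw":20},{"rot":[0,0,0],"linear":[0,0,0.15],"claw":20},{"rot":[0,0,0],"linear":[0,0,0],"claw":20},{"rot":[0,0,0],"linear":[0,0,0],"claw":20}]}}

```text
clock: 5.92
tcp_pos: [0.6353, -0.2031, 0.0818]
orientation: [0.707, 0.707, -0.0, -0.0]
ft_force: [0.1, 0.4, -0.9]
grip_width: 0.0241
grip_force: 59.1
```

{"api": "drive_tool", "payload": {"series": [{"rot":[0,0,0],"linear":[0,0,0.1],"claw":20},{"rot":[0,0,0],"linear":[0,0,0.07],"claw":20},{"rot":[0,0,0],"linear":[0,0,0],"claw":20},{"rot":[0,0,0],"linear":[0,0,0],"claw":20}]}}

```text
clock: 6.25
tcp_pos: [0.636, -0.2026, 0.0773]
orientation: [0.707, 0.707, 0.0, 0.0]
ft_force: [0.5, -0.0, 0.2]
grip_width: 0.0245
grip_force: 59.1
```

{"api": "drive_tool", "payload": {"series": [{"rot":[0,0,0],"linear":[0,0,0.05],"claw":20},{"rot":[0,0,0],"linear":[0,0,0],"claw":20},{"rot":[0,0,0],"linear":[0,0,0],"claw":20}]}}

```text
clock: 6.5
tcp_pos: [0.6363, -0.2027, 0.0759]
orientation: [0.707, 0.707, 0.0, 0.0]
ft_force: [0.4, -0.3, 3.1]
grip_width: 0.0238
grip_force: 59.4
```

{"api": "drive_tool", "payload": {"series": [{"rot":[0,0,0],"linear":[0,0,0],"claw":46},{"rot":[0,0,0],"linear":[0,0,0],"claw":46},{"rot":[0,0,0],"linear":[0,0,0],"claw":46},{"rot":[0,0,0],"linear":[0,0,-0.5],"claw":46},{"rot":[0,0,0],"linear":[0,0,-0.9],"claw":50},{"rot":[0,0,0],"linear":[0,0,-0.9],"claw":50}]}}

```text
clock: 7.0
tcp_pos: [0.635, -0.2024, 0.145]
orientation: [0.707, 0.707, -0.001, -0.001]
ft_force: [1.1, 0.7, 0.7]
grip_width: 0.0499
grip_force: 0.0
```

{"api": "drive_tool", "payload": {"series": [{"rot":[0,0,0],"linear":[-0.07,-0.95,0],"claw":50},{"rot":[0,0,0],"linear":[-0.07,-0.96,0],"claw":50},{"rot":[0,0,0],"linear":[-0.07,-0.96,0],"claw":50},{"rot":[0,0,0],"linear":[-0.07,-0.96,0],"claw":50},{"rot":[0,0,0],"linear":[-0.07,-0.96,0],"claw":50},{"rot":[0,0,0],"linear":[-0.07,-0.96,0],"claw":50},{"rot":[0,0,0],"linear":[0,0,0],"claw":50},{"rot":[0,0,0],"linear":[0,0,0],"claw":50}]}}

```text
clock: 7.67
tcp_pos: [0.4614, -0.2156, 0.1454]
orientation: [0.708, 0.706, 0.0, -0.0]
ft_force: [0.1, 0.4, -0.3]
grip_width: 0.0499
grip_force: 0.0
```

```bash
python3 - <<'E'
from look import *
p,X=look('top','t2')
comps(X,.076,.09,(.58,.7,-.3,-.1));comps(X,.044,.06,(.37,.5,-.32,-.18));
E
```

```text
tcp [ 0.4614 -0.2156  0.1454] t 7.6667 F [ 0.1  0.4 -0.3] w 0.0499
  n 115 z 0.0817 circ [ 636.8 -208.1] 13.2 px 393.0 157.0
  n 118 z 0.0813 circ [ 627.1 -260.2] 13.5 px 418.0 161.0
  n 125 z 0.0514 circ [ 462.9 -215.9] 13.4 px 398.0 239.0
  n 79 z 0.0518 circ [ 404.7 -297.2] 11.3 px 437.0 265.0
  n 125 z 0.0513 circ [ 391.3 -233.4] 13.4 px 407.0 272.0
```

Cell A stands in the tray at (0.637, -0.208). Next is B.

{"api": "drive_tool", "payload": {"series": [{"rot":[0,0,0],"linear":[0,0.05,0.9],"claw":50},{"rot":[0,0,0],"linear":[0,0,1],"claw":50},{"rot":[0,0,0],"linear":[0,0,0.9],"claw":50},{"rot":[0,0,0],"linear":[0,0,0.53],"claw":50},{"rot":[0,0,0],"linear":[0,0,0],"claw":50},{"rot":[0,0,0],"linear":[0,0,0],"claw":20},{"rot":[0,0,0],"linear":[0,0,0],"claw":20},{"rot":[0,0,0],"linear":[0,0,0],"claw":20},{"rot":[0,0,0],"linear":[0,0,0],"claw":20},{"rot":[0,0,0],"linear":[0,0,0],"claw":20}]}}

```text
clock: 8.55
tcp_pos: [0.4657, -0.2154, 0.0455]
orientation: [0.707, 0.707, 0.0, 0.001]
ft_force: [0.6, 0.0, 3.2]
grip_width: 0.0241
grip_force: 59.0
```

{"api": "drive_tool", "payload": {"series": [{"rot":[0,0,0],"linear":[0,0,-0.5],"claw":20},{"rot":[0,0,0],"linear":[0,0,-0.9],"claw":20},{"rot":[0,0,0],"linear":[0,0,-1],"claw":20},{"rot":[0,0,0],"linear":[0.5,0,-0.9],"claw":20},{"rot":[0,0,0],"linear":[0.7,0.5,0],"claw":20},{"rot":[0,0,0],"linear":[0.7,0.7,0],"claw":20},{"rot":[0,0,0],"linear":[0.05,0.9,0],"claw":20},{"rot":[0,0,0],"linear":[0,0.9,0],"claw":20},{"rot":[0,0,0],"linear":[0,0.9,0],"claw":20},{"rot":[0,0,0],"linear":[0,0.9,0],"claw":20}]}}

```text
clock: 9.38
tcp_pos: [0.61, -0.156, 0.1442]
orientation: [0.707, 0.707, 0.0, 0.0]
ft_force: [0.8, 0.2, -0.7]
grip_width: 0.0243
grip_force: 59.0
```

{"api": "drive_tool", "payload": {"series": [{"rot":[0,0,0],"linear":[0,0.9,0],"claw":20},{"rot":[0,0,0],"linear":[0,0,0],"claw":20},{"rot":[0,0,0],"linear":[0,0,0],"claw":20}]}}

```text
clock: 9.63
tcp_pos: [0.6373, -0.156, 0.1438]
orientation: [0.707, 0.708, 0.0, 0.001]
ft_force: [-0.6, 0.8, -0.9]
grip_width: 0.024
grip_force: 59.0
```

Descend 65 mm, then creep down.

{"api": "drive_tool", "payload": {"series": [{"rot":[0,0,0],"linear":[-0.04,-0.03,0.6],"claw":20},{"rot":[0,0,0],"linear":[0,0,0.7],"claw":20},{"rot":[0,0,0],"linear":[0,0,0.6],"claw":20},{"rot":[0,0,0],"linear":[0,0,0.25],"claw":20},{"rot":[0,0,0],"linear":[0,0,0],"claw":20},{"rot":[0,0,0],"linear":[0,0,0],"claw":20}]}}

```text
clock: 10.13
tcp_pos: [0.634, -0.1581, 0.0792]
orientation: [0.707, 0.707, -0.0, -0.0]
ft_force: [0.2, -0.9, -0.9]
grip_width: 0.0235
grip_force: 59.1
```

{"api": "drive_tool", "payload": {"series": [{"rot":[0,0,0],"linear":[0,0,0.06],"claw":20},{"rot":[0,0,0],"linear":[0,0,0],"claw":20},{"rot":[0,0,0],"linear":[0,0,0],"claw":20}]}}

```text
clock: 10.38
tcp_pos: [0.6354, -0.1581, 0.0782]
orientation: [0.707, 0.707, 0.0, 0.001]
ft_force: [0.1, 0.6, -0.6]
grip_width: 0.0243
grip_force: 59.1
```

{"api": "drive_tool", "payload": {"series": [{"rot":[0,0,0],"linear":[0,0,0.06],"claw":20},{"rot":[0,0,0],"linear":[0,0,0.02],"claw":20},{"rot":[0,0,0],"linear":[0,0,0],"claw":20},{"rot":[0,0,0],"linear":[0,0,0],"claw":20}]}}

```text
clock: 10.72
tcp_pos: [0.6354, -0.158, 0.0756]
orientation: [0.707, 0.707, 0.0, 0.0]
ft_force: [-0.4, -0.1, 5.9]
grip_width: 0.0238
grip_force: 59.6
```

{"api": "drive_tool", "payload": {"series": [{"rot":[0,0,0],"linear":[0,0,0],"claw":46},{"rot":[0,0,0],"linear":[0,0,0],"claw":46},{"rot":[0,0,0],"linear":[0,0,0],"claw":46},{"rot":[0,0,0],"linear":[0,0,-0.5],"claw":46},{"rot":[0,0,0],"linear":[0,0,-0.9],"claw":50},{"rot":[0,0,0],"linear":[0,0,-1],"claw":50},{"rot":[0,0,0],"linear":[0,0,-1],"claw":50},{"rot":[0,0,0],"linear":[0.4,-0.4,-0.8],"claw":50},{"rot":[0,0,0],"linear":[1,-0.6,0],"claw":50},{"rot":[0,0,0],"linear":[1,-0.6,0],"claw":50}]}}

```text
clock: 11.55
tcp_pos: [0.5879, -0.0873, 0.2028]
orientation: [0.709, 0.706, 0.001, 0.002]
ft_force: [-0.0, 1.0, -0.2]
grip_width: 0.0499
grip_force: 0.0
```

{"api": "drive_tool", "payload": {"series": [{"rot":[0,0,0],"linear":[1,-0.6,0],"claw":50},{"rot":[0,0,0],"linear":[1,-0.6,0],"claw":50},{"rot":[0,0,0],"linear":[1,-0.6,0],"claw":50},{"rot":[0,0,0],"linear":[1,-0.6,0],"claw":50},{"rot":[0,0,0],"linear":[1,-0.6,0],"claw":50},{"rot":[0,0,0],"linear":[1,-0.6,0],"claw":50},{"rot":[0,0,0],"linear":[0.5,-0.6,0],"claw":50},{"rot":[0,0,0],"linear":[0.3,-0.6,0],"claw":50},{"rot":[0,0,0],"linear":[0,0,0],"claw":50},{"rot":[0,0,0],"linear":[0,0,0],"claw":50}]}}

```text
clock: 12.38
tcp_pos: [0.4421, 0.1187, 0.2007]
orientation: [0.706, 0.708, -0.0, -0.0]
ft_force: [0.6, -0.1, 0.3]
grip_width: 0.0501
grip_force: 0.0
```

```bash
python3 - <<'E'
from look import *
p,X=look('top','t3')
comps(X,.076,.09,(.58,.7,-.3,-.1))
p,X=look('wrist','w4')
print('caps');comps(X,.088,.105,(.35,.55,.1,.35));print('cradle');comps(X,.064,.075,(.58,.72,.1,.3))
E
```

```text
tcp [0.4421 0.1187 0.2007] t 12.3833 F [ 0.6 -0.1  0.3] w 0.0501
  n 122 z 0.0816 circ [ 636.4 -158.1] 13.6 px 370.0 158.0
  n 114 z 0.0819 circ [ 636.7 -208.1] 13.4 px 393.0 157.0
  n 120 z 0.0815 circ [ 627.7 -260. ] 13.3 px 418.0 161.0
tcp [0.4434 0.1181 0.2009] t 12.4333 F [ 1.   0.7 -0.1] w 0.0499
caps
  n 1773 z 0.0954 circ [441.6 193.2] 14.0 px 276.0 94.0
cradle
  n 2302 z 0.0701 circ [638.  197.2] 34.5 px 542.0 97.0
```

View pics/w4.png

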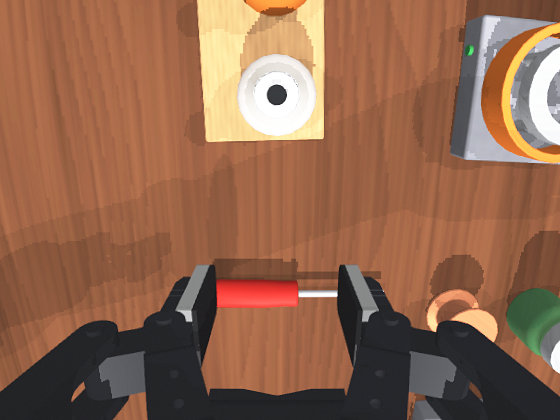

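All three tray cells are upright. The white lamp's cap stud is at (277,95) and nothing blocks it.

{"api": "drive_tool", "payload": {"series": [{"rot":[0,0,0],"linear":[1,0.03,0],"claw":50},{"rot":[0,0,0],"linear":[1,0,0],"claw":50},{"rot":[0,0,0],"linear":[0.5,0,0.3],"claw":50},{"rot":[0,0,0],"linear":[0,0,0.8],"claw":50},{"rot":[0,0,0],"linear":[0,0,0.8],"claw":50},{"rot":[0,0,0],"linear":[0,0,0.6],"claw":50},{"rot":[0,0,0],"linear":[0,0,0],"claw":50},{"rot":[0,0,0],"linear":[0,0,0],"claw":50}]}}

```text
clock: 13.15
tcp_pos: [0.4441, 0.1918, 0.1249]
orientation: [0.708, 0.706, -0.001, 0.0]
ft_force: [-0.1, 0.2, -0.2]
grip_width: 0.0498
grip_force: 0.0
```

{"api": "drive_tool", "payload": {"series": [{"rot":[0,0,0],"linear":[0.04,0,0.6],"claw":50},{"rot":[0,0,0],"linear":[0,0,0.5],"claw":50},{"rot":[0,0,0],"linear":[0,0,0.2],"claw":50},{"rot":[0,0,0],"linear":[0,0,0],"claw":50},{"rot":[0,0,0],"linear":[0,0,0],"claw":50}]}}

```text
clock: 13.57
tcp_pos: [0.4446, 0.1941, 0.0875]
orientation: [0.707, 0.707, 0.0, 0.0]
ft_force: [0.7, -0.2, -0.1]
grip_width: 0.0502
grip_force: 0.0
```

{"api": "drive_tool", "payload": {"series": [{"rot":[0,0,0],"linear":[0,0,0],"claw":20},{"rot":[0,0,0],"linear":[0,0,0],"claw":20},{"rot":[0,0,0],"linear":[0,0,0],"claw":20},{"rot":[0,0,0],"linear":[0,0,0],"claw":20},{"rot":[0,0,0],"linear":[0,0,0],"claw":20},{"rot":[0,0,0],"linear":[0,0,0],"claw":20}]}}

```text
clock: 14.07
tcp_pos: [0.4443, 0.1946, 0.0879]
orientation: [0.707, 0.707, 0.001, 0.0]
ft_force: [-1.9, -0.3, 4.5]
grip_width: 0.0254
grip_force: 58.5
```

{"api": "drive_tool", "payload": {"series": [{"rot":[0,0,0],"linear":[0,0,-0.4],"claw":20},{"rot":[0,0,0],"linear":[0,0,-0.8],"claw":20},{"rot":[0,0,0],"linear":[0,0,-0.9],"claw":20},{"rot":[0,0,0],"linear":[0,0,-0.9],"claw":20},{"rot":[0,0,0],"linear":[0,0,-0.7],"claw":20},{"rot":[0,0,0],"linear":[0,0.5,0],"claw":20},{"rot":[0,0,0],"linear":[0.05,0.9,0],"claw":20},{"rot":[0,0,0],"linear":[0.05,0.9,0],"claw":20},{"rot":[0,0,0],"linear":[0.05,0.9,0],"claw":20},{"rot":[0,0,0],"linear":[0,0.9,0],"claw":20}]}}

```text
clock: 14.9
tcp_pos: [0.5677, 0.1994, 0.1985]
orientation: [0.707, 0.707, 0.0, -0.0]
ft_force: [-0.2, 0.4, -1.1]
grip_width: 0.0254
grip_force: 59.0
```

{"api": "drive_tool", "payload": {"series": [{"rot":[0,0,0],"linear":[0,0.9,0],"claw":20},{"rot":[0,0,0],"linear":[0,0.9,0],"claw":20},{"rot":[0,0,0],"linear":[0,0.6,0],"claw":20},{"rot":[0,0,0],"linear":[0,0.3,0],"claw":20},{"rot":[0,0,0],"linear":[0,0,0],"claw":20},{"rot":[0,0,0],"linear":[0,0,0],"claw":20}]}}

```text
clock: 15.4
tcp_pos: [0.6468, 0.1987, 0.1976]
orientation: [0.707, 0.707, -0.001, -0.001]
ft_force: [-1.1, 0.0, -0.7]
grip_width: 0.0255
grip_force: 59.1
```

```bash
python3 - <<'E'
from look import *
s=observe();print(s['orientation'])
p,X=look('scene','s5')
comps(X,.064,.074,(.58,.72,.1,.3))
# globe sphere fit: whitish points near TCP below grip
t=np.array(s['tcp_pos']);q=X.reshape(-1,3)
k=(np.hypot(q[:,0]-t[0],q[:,1]-t[1])<.035)&(q[:,2]<t[2]-.045)&(q[:,2]>t[2]-.085);b=q[k]
from scipy.optimize import least_squares
r=least_squares(lambda c:np.linalg.norm(b-c,axis=1)-.03,t-[0,0,.057],loss='soft_l1',f_scale=.001)
print('globe',r.x,'rel tcp',r.x-t,k.sum(),np.median(abs(r.fun)))
E
python3 -c "
import cv2;i=cv2.imread('pics/s5.png')[60:300,230:510];cv2.imwrite('pics/s5c.png',cv2.resize(i,None,fx=2,fy=2))"
```

```text
[ 7.07202878e-01  7.07010091e-01 -7.04035798e-04 -5.69488913e-04]
tcp [0.6468 0.1987 0.1976] t 15.4 F [-1.1  0.  -0.7] w 0.0255
  n 490 z 0.0709 circ [652.1 200.1] 37.9 px 379.0 170.0
globe [0.64722359 0.19969273 0.14262368] rel tcp [ 0.00045825  0.00099074 -0.05498526] 291 0.0005604475676765641
```

View pics/s5c.png

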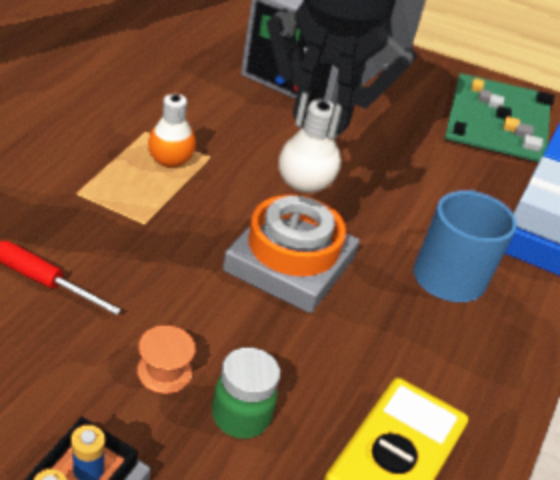

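The lamp hangs straight in the grip above the ring. It needs about 4 mm more in +x before going down.

{"api": "drive_tool", "payload": {"series": [{"rot":[0,0,0],"linear":[-0.03,0.12,0.3],"claw":20},{"rot":[0,0,0],"linear":[0,0,0.5],"claw":20},{"rot":[0,0,0],"linear":[0,0,0.4],"claw":20},{"rot":[0,0,0],"linear":[0,0,0.2],"claw":20},{"rot":[0,0,0],"linear":[0,0,0],"claw":20},{"rot":[0,0,0],"linear":[0,0,0],"claw":20}]}}

```text
clock: 15.95
tcp_pos: [0.6509, 0.1979, 0.1552]
orientation: [0.707, 0.707, -0.001, -0.0]
ft_force: [-0.1, 0.5, -0.0]
grip_width: 0.0251
grip_force: 59.1
```

{"api": "drive_tool", "payload": {"series": [{"rot":[0,0,0],"linear":[0,0,0.1],"claw":20},{"rot":[0,0,0],"linear":[0,0,0.1],"claw":20},{"rot":[0,0,0],"linear":[0,0,0.06],"claw":20},{"rot":[0,0,0],"linear":[0,0,0],"claw":20},{"rot":[0,0,0],"linear":[0,0,0],"claw":20},{"rot":[0,0,0],"linear":[0,0,0],"claw":20}]}}

```text
clock: 16.45
tcp_pos: [0.6518, 0.1981, 0.1485]
orientation: [0.707, 0.707, 0.0, 0.0]
ft_force: [0.1, 0.0, 2.1]
grip_width: 0.025
grip_force: 59.1
```

{"api": "drive_tool", "payload": {"series": [{"rot":[0,0,0],"linear":[0,0,0.06],"claw":20},{"rot":[0,0,0],"linear":[0,0,0.06],"claw":20},{"rot":[0,0,0],"linear":[0,0,0.06],"claw":20},{"rot":[0,0,0],"linear":[0,0,0.06],"claw":20},{"rot":[0,0,0],"linear":[0,0,0.03],"claw":20},{"rot":[0,0,0],"linear":[0,0,0],"claw":20},{"rot":[0,0,0],"linear":[0,0,0],"claw":20},{"rot":[0,0,0],"linear":[0,0,0],"claw":20}]}}

```text
clock: 17.12
tcp_pos: [0.6519, 0.1982, 0.1405]
orientation: [0.707, 0.707, 0.0, 0.0]
ft_force: [-1.4, 0.7, 6.5]
grip_width: 0.0252
grip_force: 59.4
```

```bash
cat > ring.py <<'E'
from look import *
# rim vs ring heights, compared with the first picture
def hts(p,X):
    p=p.astype(int);r=np.hypot(X[...,0]-.651,X[...,1]-.198)
    orange=(p[...,0]>p[...,2]+80);grey=(p.max(2)-p.min(2)<35)
    a=X[...,2][orange&(r>.0445)&(r<.0485)&(X[...,2]>.052)&(X[...,2]<.075)];b=X[...,2][grey&(r>.027)&(r<.035)&(X[...,2]>.045)&(X[...,2]<.075)]
    return np.median(a).round(4),np.median(b).round(4),len(a),len(b)
for n in ['top','scene']:
    z=np.load(n+'0.npz');X0=cloud(z['d'],{k:z[k] for k in z});print(n,'start',hts(z['p'],X0))
    for i in range(3): p,X=look(n,n+'r');print(' now',hts(p,X))
fz=[];zz=[]
s=observe();print(s['tcp_pos'],s['ft_force'])
E
python3 ring.py
```

```text
top start (np.float64(0.0609), np.float64(0.071), 250, 334)
tcp [0.6519 0.1982 0.1405] t 17.1167 F [-1.4  0.7  6.5] w 0.0252
 now (np.float64(0.0611), np.float64(0.0625), 164, 178)
tcp [0.6519 0.1982 0.1405] t 17.1667 F [-0.5  0.7  5.8] w 0.0253
 now (np.float64(0.061), np.float64(0.063), 172, 179)
tcp [0.6519 0.1982 0.1405] t 17.2167 F [-1.4  0.9  6. ] w 0.0251
 now (np.float64(0.0608), np.float64(0.0627), 172, 175)
scene start (np.float64(0.0613), np.float64(0.0716), 231, 341)
tcp [0.6519 0.1982 0.1405] t 17.2667 F [-1.   1.3  5.4] w 0.0254
 now (np.float64(0.0614), np.float64(0.0639), 230, 224)
tcp [0.6519 0.1982 0.1405] t 17.3167 F [-2.3  0.9  5.2] w 0.0249
 now (np.float64(0.061), np.float64(0.0639), 231, 216)
tcp [0.6519 0.1982 0.1405] t 17.3667 F [-0.8  0.8  6.1] w 0.0252
 now (np.float64(0.0614), np.float64(0.0638), 232, 232)
[0.65189435 0.19822499 0.14054625] [-0.88168187  1.53948568  7.0300145 ]
```

The ring is still about 2 mm proud by both cameras and the force reading.

{"api": "drive_tool", "payload": {"series": [{"rot":[0,0,0],"linear":[0,0,0.04],"claw":20},{"rot":[0,0,0],"linear":[0,0,0.03],"claw":20},{"rot":[0,0,0],"linear":[0,0,0],"claw":20},{"rot":[0,0,0],"linear":[0,0,0],"claw":20},{"rot":[0,0,0],"linear":[0,0,0],"claw":20},{"rot":[0,0,0],"linear":[0,0,0],"claw":20}]}}

```text
clock: 17.92
tcp_pos: [0.6519, 0.1982, 0.1387]
orientation: [0.707, 0.707, 0.001, -0.0]
ft_force: [-2.3, 0.6, 7.5]
grip_width: 0.0256
grip_force: 59.6
```

```bash
python3 ring.py
```

```text
top start (np.float64(0.0609), np.float64(0.071), 250, 334)
tcp [0.6519 0.1982 0.1387] t 17.9167 F [-2.3  0.6  7.5] w 0.0256
 now (np.float64(0.0609), np.float64(0.0611), 174, 178)
tcp [0.6519 0.1982 0.1387] t 17.9667 F [-1.4  1.1  8.2] w 0.0253
 now (np.float64(0.0609), np.float64(0.0612), 167, 170)
tcp [0.6519 0.1983 0.1386] t 18.0167 F [-1.3  0.7  8. ] w 0.025
 now (np.float64(0.0608), np.float64(0.0608), 174, 171)
scene start (np.float64(0.0613), np.float64(0.0716), 231, 341)
tcp [0.6519 0.1982 0.1386] t 18.0667 F [-1.9  0.6  7. ] w 0.0252
 now (np.float64(0.0615), np.float64(0.0623), 230, 204)
tcp [0.6519 0.1982 0.1387] t 18.1167 F [-1.2  0.7  7.1] w 0.025
 now (np.float64(0.0615), np.float64(0.062), 231, 206)
tcp [0.6519 0.1982 0.1386] t 18.1667 F [-2.5  1.   8. ] w 0.0253
 now (np.float64(0.061), np.float64(0.0621), 235, 206)
[0.65190921 0.19827755 0.13863543] [-0.74342844  1.82965633  7.1379411 ]
```

{"api": "drive_tool", "payload": {"series": [{"rot":[0,0,0],"linear":[0,0,0.01],"claw":20},{"rot":[0,0,0],"linear":[0,0,0],"claw":20},{"rot":[0,0,0],"linear":[0,0,0],"claw":20},{"rot":[0,0,0],"linear":[0,0,0],"claw":20},{"rot":[0,0,0],"linear":[0,0,0],"claw":20}]}}

```text
clock: 18.63
tcp_pos: [0.6519, 0.1982, 0.1384]
orientation: [0.707, 0.707, 0.001, -0.0]
ft_force: [-2.1, 0.0, 7.2]
grip_width: 0.0247
grip_force: 59.6
```

```bash
python3 - <<'E'
import runpy;runpy.run_path('ring.py')
from look import *
p,X=look('top','tf');comps(X,.076,.09,(.58,.7,-.3,-.1));comps(X,.044,.06,(.37,.5,-.32,-.18))
E
```

```text
top start (np.float64(0.0609), np.float64(0.071), 250, 334)
tcp [0.6519 0.1982 0.1384] t 18.6333 F [-2.1  0.   7.2] w 0.0247
 now (np.float64(0.0606), np.float64(0.0609), 173, 173)
tcp [0.6519 0.1983 0.1384] t 18.6833 F [-1.7  0.6  7. ] w 0.0255
 now (np.float64(0.0608), np.float64(0.0606), 176, 177)
tcp [0.6519 0.1982 0.1384] t 18.7333 F [-0.5  0.6  7.6] w 0.025
 now (np.float64(0.0608), np.float64(0.0608), 176, 176)
scene start (np.float64(0.0613), np.float64(0.0716), 231, 341)
tcp [0.6519 0.1982 0.1384] t 18.7833 F [-0.9  1.3  7. ] w 0.0254
 now (np.float64(0.0613), np.float64(0.0617), 238, 207)
tcp [0.6519 0.1982 0.1384] t 18.8333 F [-1.9  0.5  8.4] w 0.0255
 now (np.float64(0.0613), np.float64(0.0618), 238, 210)
tcp [0.6519 0.1983 0.1384] t 18.8833 F [-2.1  0.3  8. ] w 0.0253
 now (np.float64(0.0617), np.float64(0.0621), 224, 211)
[0.65189195 0.19824358 0.13837061] [-1.84364336  0.43980809  7.47360217]
tcp [0.6519 0.1982 0.1384] t 18.9333 F [-1.8  0.4  7.5] w 0.0253
  n 120 z 0.0817 circ [ 636.9 -158.2] 13.3 px 370.0 158.0
  n 114 z 0.0817 circ [ 637.  -208.2] 13.2 px 393.0 157.0
  n 117 z 0.0816 circ [ 627.  -259.9] 13.2 px 418.0 160.0
  n 129 z 0.0511 circ [ 405.5 -294. ] 13.4 px 435.0 265.0
  n 129 z 0.0513 circ [ 391.7 -233.4] 13.2 px 407.0 272.0
```

View pics/scener.png

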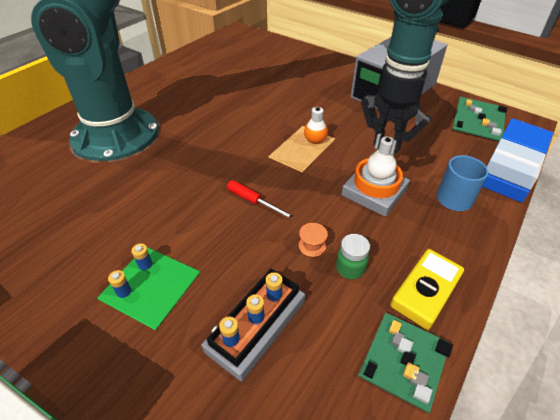

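The picture shows three cells upright in the tray at (229,330), (256,308) and (274,287), and two spares left on the mat. The lamp is seated at (383,165), with the ring level with the rim to within about 0.3 mm.

```bash
python3 -c "
from rig import *
print(job_done())"
```

```text
the job is handed in; nothing more can be done
None
```

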